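# Bedside medicines into the travel rack

## Robot

A 7-joint arm with a two-finger parallel gripper is mounted at the origin on the work surface. World frame = base frame: x ahead of the robot, y to its left, z up, the work surface at z = 0. Lengths are in m, angles in rad, forces in N, time in s.
With the tool pointing down it reaches from about 0.425 to 0.95 m from the base axis. Payload 4.7 kg.
Tool frame: the origin (TCP) lies at the centre of the arm's flange, where the gripper is bolted on; the fingertips stand 182 mm ahead of it and the grasp point (between the pads) lies 164 mm ahead of it; z points along the fingers, y is the line along which they close (so a half turn about z gives the same grasp; the last joint's range is limited). The gripper opens to 87 mm and grips with 3 to 60 N. Pads are 19 mm wide; open, the fingers measure 117 mm over their backs; the gripper's body (75 mm by 190 mm) begins 51 mm behind the grasp point.
Start: joints at [1.239, 0.469, -0.049, 1.532, 0.024, 1.141, -0.082], TCP at [0.201, -0.644, 0.405] pointing down, gripper open.
Joint ranges: [-2.59, 2.59], [-0.33, 1.99], [-1.39, 1.29], [0.1, 2.45], [-1.04, 4.18], [0.21, 1.99], [-2.66, 2.66]. Speed limits (rad/s): [2.57, 2.57, 3.14, 3.14, 3.14, 3.14, 3.14].

## Interface

Orientations are given as a rotation vector (axis times angle).
In Python, from cell import env gives the robot as it stands.
- The arm moves only by the tool step_arm, never from a script. Its argument "increments" is a list of rows, each a list of 7 numbers: the closure, from -1 (fully open) to 1 (shut), then the shift along the tool's x, y, z in cm, then the turn, a rotation vector about the tool's x, y, z in rad. In form: [[grip, tx, ty, tz, rx, ry, rz], ...]. A call has 1 to 10 rows; each row is the pose to reach, as a shift and turn from the pose commanded when the call began, along the tool's axes at that moment; what a row does not reach only later rows make up. A row lasts 1/8 s, in which the tool goes at most 62.5 mm and 10.7 degrees, less where a joint would pass 70% of its speed; a pose out of reach is approached as far as the arm can. A call with a gripper value outside its range is refused whole. The fingers move at their own pace and stop on an object; "grip_force" is the grip in N (left out, the last holds). Time passes only in rows, so rows that repeat a pose let the fingers close. It gives the time, the measured TCP pose, the force, the opening and the grip force at its end, in the units of the state.
- env.read_state(): the state, without advancing time (a new reading comes with each control period).
- env.read_camera(name): name is "side" or "top"; returns a dict with "img" (400x640x3 uint8, blue, green, red), "fx", "fy", "cx", "cy" (pixels), "rvec" (rotation vector, rad) and "tvec" (3), from world to camera coordinates, as OpenCV has them. Camera axes: x right, y down, z forward; pixel columns grow to the right and rows downward; lengths in m; the calibration is good to about 2 mm. A picture is of the moment at which its call begins. There is no depth.
- env.close_job(): hands the job in; it is judged then, once.
The state is a dict: "time": time; "joint_positions": joint angles; "qvel": joint speeds; "tau": joint torques, N m; "tcp_pos": TCP position; "ee_rot": TCP orientation; "wrist_force": force on the tool from outside, world axes, zero at the start; "ft_torque": the same for the moment, N m; "opening": finger opening in m; "grasp_force": force on a finger pad.
Only numpy, scipy, OpenCV 4.12 (cv2) and the standard library are available. Lean on these libraries where they do the work, as an engineer would, in place of code of your own. Each camera call takes 0.05 s, during which the arm holds its last target. There are 200 camera calls.

## Task

The four medicine bottles stand in the brown wooden bedside rack in the order in which they are taken. Move them into the white travel rack, one bottle in each of its four bays, in the same order from left to right, and leave them all standing upright there. Never tip a bottle over, and leave the glasses case, the alarm clock and the mug where they are.

Things in the scene. Friction and masses are not known exactly. Their poses are not given: they have to be found in the camera images.
- red_bottle: amber medicine bottle with a red ribbed screw cap and a red stripe on its white label: round, 36 mm across the amber body (which runs 0 to 64 mm up), cap 39 mm across (64 to 82 mm up), 82 mm tall overall, 40 to 85 g, loose and rigid. Origin: centre of its underside; z up along its axis
- white_bottle: amber medicine bottle with a white ribbed screw cap and a plain white label: round, 36 mm across the amber body (which runs 0 to 64 mm up), cap 39 mm across (64 to 82 mm up), 82 mm tall overall, 40 to 85 g, loose and rigid. Origin: centre of its underside; z up along its axis
- blue_bottle: amber medicine bottle with a blue ribbed screw cap and a blue stripe on its white label: round, 36 mm across the amber body (which runs 0 to 64 mm up), cap 39 mm across (64 to 82 mm up), 82 mm tall overall, 40 to 85 g, loose and rigid. Origin: centre of its underside; z up along its axis
- green_bottle: amber medicine bottle with a green ribbed screw cap and a green stripe on its white label: round, 36 mm across the amber body (which runs 0 to 64 mm up), cap 39 mm across (64 to 82 mm up), 82 mm tall overall, 40 to 85 g, loose and rigid. Origin: centre of its underside; z up along its axis
- bedside_rack: Dark brown wooden rack, at first a bottle in each bay, near its centre: four bays in a row along its y, 54 x 54 mm inside, centres at x = 0, y = -87, -29, 29, 87 mm; floor 8 mm, rims 22 mm above the table, walls 4 mm; wooden boards at both ends to 44 mm; 62 x 256 mm overall. Origin: centre of underside; x across the row, away from the robot. Fixed. Parallel to the other rack, on either side of it.
- travel_rack: White plastic travel rack, empty at the start: four bays in a row along its y, 54 x 54 mm inside, centres at x = 0, y = -87, -29, 29, 87 mm; floor 8 mm, rims 22 mm above the table, walls 4 mm; grey loops at both ends to 46 mm; 62 x 256 mm overall. Origin: centre of underside; x across the row, away from the robot. Fixed. Parallel to the other rack, on either side of it.
- glasses_case: blue spectacle case lying on the table, 60 by 160 mm (x, y), 40 mm high, loose; to be left alone. Origin: centre of its underside
- alarm_clock: black alarm clock with a round white dial, steel button on top, 45 by 95 mm (x, y), 79 mm high, loose; to be left alone. Origin: centre of its underside
- mug: white mug, 80 mm across, 90 mm high, handle towards its +y, loose; to be left alone. Origin: centre of its underside
There are look-alikes about, which are no part of the job. What is shaped like the red_bottle but yellow is not meant. There is more than one size of the green_bottle; the job needs the larger.

How it is judged:
At the end, for the whole second after the job is handed in: All four bottles stand at rest in the white rack's bays, one to a bay, on the bay floor (within 5 mm), upright within 0.12 rad, within 14 mm of the middle of the rack's depth, in the same left-to-right order as at the start in the wooden rack (x of red_bottle in the frame of travel_rack between -0.014 and 0.014 m and y of red_bottle in the frame of travel_rack between -0.103 and 0.103 m and z of red_bottle in the frame of travel_rack between 0.003 and 0.013 m and angle between each of red_bottle, white_bottle, blue_bottle, green_bottle's own z axis and vertical below 0.12 rad and linear speed of each of red_bottle, white_bottle, blue_bottle, green_bottle below 0.02 m/s and angular speed of each of red_bottle, white_bottle, blue_bottle, green_bottle below 0.2 rad/s and x of white_bottle in the frame of travel_rack between -0.014 and 0.014 m and y of white_bottle in the frame of travel_rack between -0.103 and 0.103 m and z of white_bottle in the frame of travel_rack between 0.003 and 0.013 m and x of blue_bottle in the frame of travel_rack between -0.014 and 0.014 m and y of blue_bottle in the frame of travel_rack between -0.103 and 0.103 m and z of blue_bottle in the frame of travel_rack between 0.003 and 0.013 m and x of green_bottle in the frame of travel_rack between -0.014 and 0.014 m and y of green_bottle in the frame of travel_rack between -0.103 and 0.103 m and z of green_bottle in the frame of travel_rack between 0.003 and 0.013 m and ((horizontal distance between bedside_rack and travel_rack between 0.2878 and 0.3082 m and distance of red_bottle from where it was at the start of the episode between 0.2718 and 0.3242 m and distance of white_bottle from where it was at the start of the episode between 0.2718 and 0.3242 m and distance of blue_bottle from where it was at the start of the episode between 0.2718 and 0.3242 m and distance of green_bottle from where it was at the start of the episode between 0.2718 and 0.3242 m) or (horizontal distance between bedside_rack and travel_rack between 0.3078 and 0.3282 m and distance of red_bottle from where it was at the start of the episode between 0.2918 and 0.3442 m and distance of white_bottle from where it was at the start of the episode between 0.2918 and 0.3442 m and distance of blue_bottle from where it was at the start of the episode between 0.2918 and 0.3442 m and distance of green_bottle from where it was at the start of the episode between 0.2918 and 0.3442 m) or (horizontal distance between bedside_rack and travel_rack between 0.3278 and 0.3482 m and distance of red_bottle from where it was at the start of the episode between 0.3118 and 0.3642 m and distance of white_bottle from where it was at the start of the episode between 0.3118 and 0.3642 m and distance of blue_bottle from where it was at the start of the episode between 0.3118 and 0.3642 m and distance of green_bottle from where it was at the start of the episode between 0.3118 and 0.3642 m) or (horizontal distance between bedside_rack and travel_rack between 0.3478 and 0.3682 m and distance of red_bottle from where it was at the start of the episode between 0.3318 and 0.3842 m and distance of white_bottle from where it was at the start of the episode between 0.3318 and 0.3842 m and distance of blue_bottle from where it was at the start of the episode between 0.3318 and 0.3842 m and distance of green_bottle from where it was at the start of the episode between 0.3318 and 0.3842 m) or (horizontal distance between bedside_rack and travel_rack between 0.3678 and 0.3882 m and distance of red_bottle from where it was at the start of the episode between 0.3518 and 0.4042 m and distance of white_bottle from where it was at the start of the episode between 0.3518 and 0.4042 m and distance of blue_bottle from where it was at the start of the episode between 0.3518 and 0.4042 m and distance of green_bottle from where it was at the start of the episode between 0.3518 and 0.4042 m))); the robot touches nothing.
It fails at once if a bottle is tipped over (leans more than 40 degrees) (angle between any of red_bottle, white_bottle, blue_bottle, green_bottle's own z axis and vertical above 0.7 rad).
It fails at once if the glasses case, the alarm clock or the mug is moved by more than 25 mm (distance of any of glasses_case, alarm_clock, mug from where it was at the start of the episode above 0.025 m).
It also fails if it takes over 112 s, if anything falls off the work surface, if the arm or the gripper's body presses on something with over 40 N, if the wrist force passes 120 N, or if a joint passes its speed limit or range.

## Working session

There is one attempt and no reset: what is moved stays moved. The work goes in short steps, Python scripts to look and compute and a tool call to move; the robot and the scene stay as the last step left them, time stands still between calls to the robot, and variables do not carry over. Pictures are saved under pics/ and viewed, at most 14 in all, crops included, and the job is handed in when it is done.

Besides the shell and the picture viewer there is one more tool, called after "Call:" as name([rows], argument=value, ...), one row to a line, values as JSON. step_arm: Moves the arm, as the interface text tells. Its arguments: {"type":"object","properties":{"increments":{"type":"array","items":{"type":"array","items":{"type":"number"}}},"grip_force":{"type":"number"}},"required":["increments"]}

```bash
mkdir -p pics; cat > h.py <<'E'
import numpy as np, cv2
from cell import env
from scipy.spatial.transform import Rotation as R
def ray(c,u,v,z):
    M=R.from_rotvec(np.ravel(c["rvec"])).as_matrix(); t=np.ravel(c["tvec"])
    o=-M.T@t; d=M.T@np.array([(u-c["cx"])/c["fx"],(v-c["cy"])/c["fy"],1])
    return o+d*(z-o[2])/d[2]
def proj(c,p):
    return cv2.projectPoints(np.float64([p]),np.ravel(c["rvec"]),np.ravel(c["tvec"]),np.float64([[c["fx"],0,c["cx"]],[0,c["fy"],c["cy"]],[0,0,1]]),None)[0].ravel()
E
python3 - <<'E'
from h import *
for n in("top","side"):
    c=env.read_camera(n); cv2.imwrite(f"pics/{n}0.png",c["img"])
    M=R.from_rotvec(np.ravel(c["rvec"])).as_matrix(); print(n,-M.T@np.ravel(c["tvec"]),M[2],c["fx"])
s=env.read_state(); print(s["tcp_pos"],s["ee_rot"],s["opening"],s["time"]); print(R.from_rotvec(s["ee_rot"]).as_matrix().round(3))
E
```

```text
top [0.38817794 0.00460669 1.18792028] [ 0.19821626 -0.00388854 -0.9801506 ] 413.7586776500704
side [0.40672456 0.69969046 0.79731866] [ 0.2132821  -0.66950104 -0.71153293] 401.69760022922753
[ 0.20123688 -0.64407925  0.40378602] [-3.10392850e+00 -4.73619999e-01  5.44590309e-04] 0.08694472531340523 0.1
[[ 0.954  0.298 -0.001]
 [ 0.298 -0.954  0.002]
 [-0.    -0.002 -1.   ]]
```

View pics/top0.png

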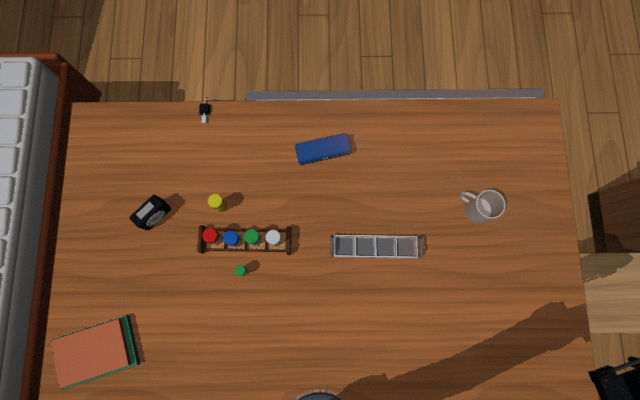

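View pics/side0.png

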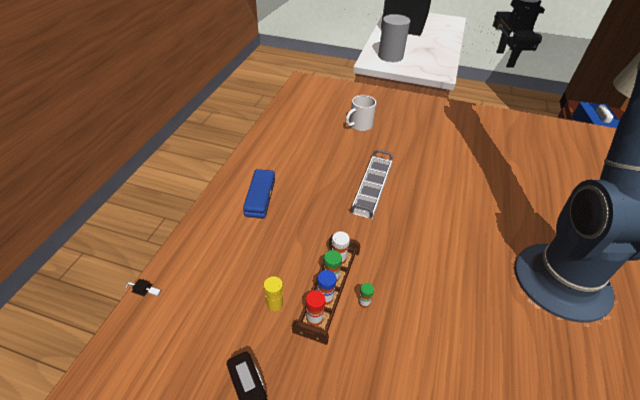

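Top view: the brown rack is at about (246,240), with red (210,235), blue (231,238), green (251,236) and white (273,237) from left to right. The white rack is at (375,247). The small green bottle at (240,270) and the yellow one at (216,202) are decoys. The side view agrees.

```bash
cat >> h.py <<'E'
def caps(c,z=0.090,n="top"):
    h=cv2.cvtColor(c["img"],cv2.COLOR_BGR2HSV); H,S,V=cv2.split(h); out={}
    m={"red":((H<6)|(H>174))&(S>190)&(V>110),"blue":(H>100)&(H<125)&(S>150)&(V>90),"green":(H>50)&(H<85)&(S>130)&(V>60),"white":(S<50)&(V>150)}
    for k,a in m.items():
        N,l,st,ce=cv2.connectedComponentsWithStats(a.astype(np.uint8))
        out[k]=[(ce[i].round(1).tolist(),st[i,2:].tolist(),ray(c,*ce[i],z)[:2].round(4).tolist()) for i in range(1,N) if 40<st[i,4]<600]
    return out
E
python3 - <<'E'
from h import *
for n in("top","side"):
    c=env.read_camera(n)
    o=caps(c)
    for k in o:
        for e in o[k]:
            if 0.3<e[2][0]<0.75 and abs(e[2][1])<0.5: print(n,k,e)
    i=c["img"]; 
    if n=="top": cv2.imwrite("pics/tc.png",cv2.resize(i[200:280,190:430],None,fx=3.3,fy=3.3,interpolation=cv2.INTER_CUBIC))
    else: cv2.imwrite("pics/sc.png",cv2.resize(i[140:350,250:420],None,fx=2.8,fy=2.8,interpolation=cv2.INTER_CUBIC))
E
```

```text
top red ([209.2, 234.9], [15, 15, 166], [0.5234, 0.289])
top blue ([230.0, 237.5], [15, 14, 162], [0.5159, 0.2334])
top green ([251.1, 236.1], [15, 15, 169], [0.5188, 0.1774])
top green ([239.6, 270.2], [10, 10, 79], [0.4297, 0.2058])
top white ([485.9, 205.0], [10, 14, 69], [0.5958, -0.4558])
top white ([272.5, 236.6], [14, 15, 154], [0.5169, 0.1204])
top white ([358.4, 247.9], [61, 23, 125], [0.4842, -0.1071])
top white ([400.4, 240.7], [25, 21, 45], [0.502, -0.2196])
side red ([314.9, 300.5], [20, 22, 338], [0.5223, 0.2946])
side blue ([326.5, 279.3], [18, 19, 273], [0.515, 0.2393])
side green ([332.2, 258.9], [18, 18, 250], [0.5186, 0.1853])
side green ([366.8, 289.5], [13, 14, 138], [0.4302, 0.2358])
side white ([360.9, 212.5], [16, 10, 95], [0.492, 0.0302])
side white ([340.6, 239.6], [18, 18, 242], [0.5158, 0.1275])
side white ([328.9, 297.7], [9, 8, 41], [0.4979, 0.2793])
side white ([315.5, 319.1], [13, 8, 66], [0.5086, 0.3325])
side white ([245.0, 376.5], [19, 30, 290], [0.5903, 0.4748])
```

View pics/tc.png

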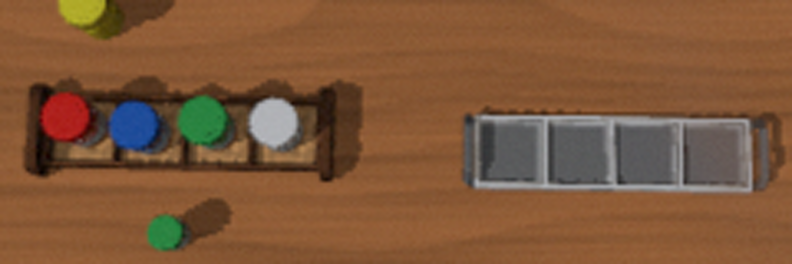

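View pics/sc.png

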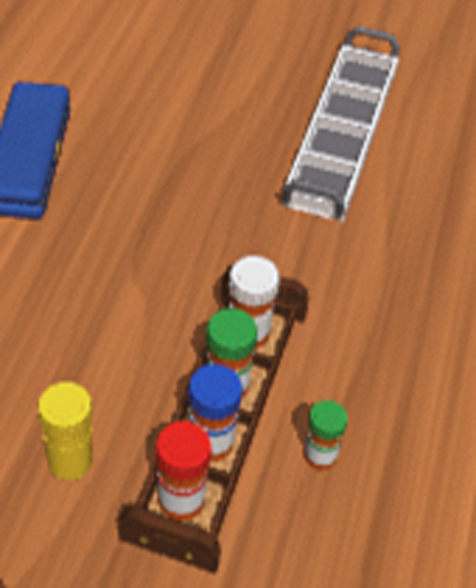

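Crops: travel rack rim corners are at about (480,117), (749,120), (750,189) and (476,186) in the 3.3x top crop. The brown rack runs from (28,85) to (335,180). The bottles are off-centre in their bays towards far x.

```bash
cat >> h.py <<'E'
def shift(p,yaw=0.):
    "tool shift (cm) and turn from now to grasp point p, tool y heading yaw"
    s=env.read_state(); Rn=R.from_rotvec(s["ee_rot"]); 
    y=np.array([np.cos(yaw),np.sin(yaw),0]); z=np.array([0,0,-1.]); Rt=R.from_matrix(np.c_[np.cross(y,z),y,z])
    tcp=np.array(p)+[0,0,.164]
    return (Rn.inv().apply(tcp-s["tcp_pos"])*100).round(2),(Rn.inv()*Rt).as_rotvec().round(3)
E
python3 - <<'E'
from h import *
c=env.read_camera("top")
def cr(l,z): return np.array([ray(c,190+u/3.3,200+v/3.3,z)[:2] for u,v in l])
t=cr([(478,117),(750,120),(751,189),(475,186)],.022); print("travel",t.round(4).tolist(),t.mean(0),np.linalg.norm(t[0]-t[1]),np.linalg.norm(t[0]-t[3]))
e=(t[0]+t[3]-t[1]-t[2]); print("yaw",np.arctan2(-e[0],e[1]))
b=cr([(38,84),(328,88),(327,180),(36,174)],.044); print("bed",b.round(4).tolist(),b.mean(0),np.linalg.norm(b[0]-b[1]),np.linalg.norm(b[0]-b[3]))
e=(b[0]+b[3]-b[1]-b[2]); print("yaw",np.arctan2(-e[0],e[1]))
d=cr([(512,152),(580,152),(647,153),(716,155)],.015);print("bays",d.round(4).tolist())
print(shift((.5,-.2,.24)),shift((.517,.12,.2)))
E
```

```text
travel [[0.526, -0.0487], [0.5208, -0.2817], [0.462, -0.2791], [0.4673, -0.0449]] [ 0.49403626 -0.16360856] 0.23311577202017653 0.058847762794350014
yaw -0.02258004728368515
bed [[0.5557, 0.3234], [0.5495, 0.0785], [0.4722, 0.0792], [0.48, 0.3217]] [0.51436348 0.20069831] 0.24496874277875094 0.07570599034057848
yaw -0.028809042339616547
bays [[0.4964, -0.0776], [0.4957, -0.1359], [0.4942, -0.1934], [0.4918, -0.2525]]
(array([ 41.76, -33.49,   0.06]), array([-1.000e-03, -1.000e-03, -1.268e+00])) (array([ 52.92, -63.52,   4.08]), array([-1.000e-03, -1.000e-03, -1.268e+00]))
```

Call:
step_arm([
  [-0.4, 10, -8, 0, 0, 0, -0.18],
  [-0.4, 16, -12, 0, 0, 0, -0.36],
  [-0.4, 22, -17, 0, 0, 0, -0.54],
  [-0.4, 28, -22, 0, 0, 0, -0.72],
  [-0.4, 33, -26, 0, 0, 0, -0.9],
  [-0.4, 38, -30, 0, 0, 0, -1.08],
  [-0.4, 41.8, -33.5, 0, 0, 0, -1.268],
  [-0.4, 41.8, -33.5, 0, 0, 0, -1.268],
  [-0.4, 41.8, -33.5, 0, 0, 0, -1.268],
  [-0.4, 41.8, -33.5, 0, 0, 0, -1.268],
])

```text
time: 1.5
tcp_pos: [0.5018, -0.1965, 0.405]
ee_rot: [2.214, 2.229, 0.002]
wrist_force: [-0.3, -0.6, 0.2]
opening: 0.061
grasp_force: 0.0
```

```bash
python3 -c "
from h import *
s=env.read_state();print(s['time'],s['tcp_pos'],s['opening'],s['wrist_force']);print(shift((.518,.120,.24)),shift((.518,.120,.08)))"
```

```text
1.5 [ 0.50179804 -0.1965098   0.40501924] 0.0610313128235517 [-0.291985   -0.58017034  0.18061827]
(array([31.64,  1.83,  0.14]), array([ 0.001, -0.001,  0.007])) (array([31.62,  1.81, 16.14]), array([ 0.001, -0.001,  0.007]))
```

Call:
step_arm([
  [-0.4, 6, 0.3, 0, 0, 0, 0],
  [-0.4, 12, 0.7, 0, 0, 0, 0],
  [-0.4, 18, 1, 0, 0, 0, 0],
  [-0.4, 24, 1.4, 0, 0, 0, 0],
  [-0.4, 29, 1.7, 0, 0, 0, 0],
  [-0.4, 32, 1.8, 0, 0, 0, 0],
  [-0.4, 32, 1.8, 2, 0, 0, 0],
  [-0.4, 32, 1.8, 6, 0, 0, 0],
  [-0.4, 32, 1.8, 6, 0, 0, 0],
  [-0.4, 32, 1.8, 6, 0, 0, 0],
])

```text
time: 2.75
tcp_pos: [0.519, 0.1196, 0.3458]
ee_rot: [2.222, 2.219, 0.002]
wrist_force: [0.0, -0.1, 0.1]
opening: 0.0609
grasp_force: 0.0
```

```bash
python3 -c "
from h import *
s=env.read_state();print(s['time'],s['tcp_pos'],s['ee_rot'],s['opening'],s['wrist_force']);print(shift((.518,.120,.08)))
for n in ('top','side'):
    c=env.read_camera(n); i=c['img']; i=i[180:300,170:330] if n=='top' else i[150:350,230:430]
    cv2.imwrite(f'pics/a{n}.png',cv2.resize(i,None,fx=2.9,fy=2.9))
a=cv2.imread('pics/atop.png');b=cv2.imread('pics/aside.png');b=b[:,:330]
o=np.zeros((580,800,3),np.uint8);o[:a.shape[0],:464]=a;o[:b.shape[0],466:796]=b;cv2.imwrite('pics/a.png',o)
"
```

```text
2.75 [0.51901921 0.11955217 0.34575416] [2.22231561e+00 2.21934190e+00 1.61066416e-03] 0.060929407558072156 [ 0.02846566 -0.1059193   0.08361406]
(array([ 0.04, -0.12, 10.18]), array([ 0.001, -0.   , -0.001]))
```

View pics/a.png

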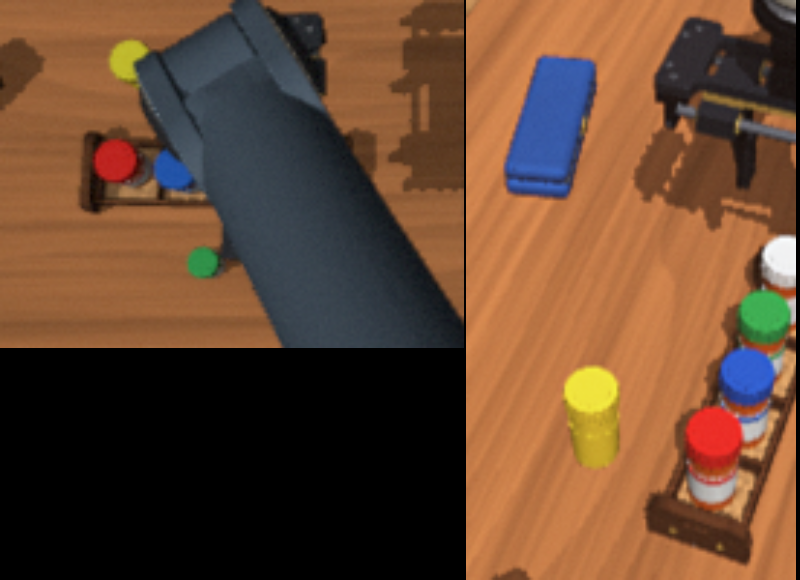

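White is under the gripper with clear space on both sides. I'll descend and grip the cap.

Call:
step_arm([
  [-0.4, 0, -0.1, 3, 0, 0, 0],
  [-0.4, 0, -0.1, 6.5, 0, 0, 0],
  [-0.4, 0, -0.1, 9, 0, 0, 0],
  [-0.4, 0, -0.1, 10.2, 0, 0, 0],
  [-0.4, 0, -0.1, 10.2, 0, 0, 0],
  [0.2, 0, -0.1, 10.2, 0, 0, 0],
  [1, 0, -0.1, 10.2, 0, 0, 0],
  [1, 0, -0.1, 10.2, 0, 0, 0],
  [1, 0, -0.1, 10.2, 0, 0, 0],
  [1, 0, -0.1, 10.2, 0, 0, 0],
], grip_force=15)

```text
time: 4.1
tcp_pos: [0.5176, 0.1203, 0.2433]
ee_rot: [2.221, 2.221, 0.001]
wrist_force: [-1.1, 0.0, 4.4]
opening: 0.0384
grasp_force: 15.0
```

Call:
step_arm([
  [1, 0, 0, -1.5, 0, 0, 0],
  [1, 0, 0, -4.5, 0, 0, 0],
  [1, 0, 0, -8, 0, 0, 0],
  [1, 0, 0, -10, 0, 0, 0],
  [1, -2, 0, -10.5, 0, 0, 0],
  [1, -6, -0.4, -10.5, 0, 0, 0],
  [1, -11, -0.8, -10.5, 0, 0, 0],
  [1, -16, -1.2, -10.5, 0, 0, 0],
  [1, -21, -1.6, -10.5, 0, 0, 0],
  [1, -26, -1.8, -10.5, 0, 0, 0],
])

```text
time: 5.35
tcp_pos: [0.4989, -0.1414, 0.3485]
ee_rot: [2.221, 2.221, 0.0]
wrist_force: [0.8, -0.1, -0.8]
opening: 0.0387
grasp_force: 15.0
```

Call:
step_arm([
  [1, -4.5, -0.3, 0, 0, 0, 0],
  [1, -8, -0.6, 0, 0, 0, 0],
  [1, -10.5, -0.7, 0, 0, 0, 0],
  [1, -11.1, -0.7, 0, 0, 0, 0],
  [1, -11.1, -0.7, 0, 0, 0, 0],
  [1, -11.1, -0.7, 0, 0, 0, 0],
])

```text
time: 6.1
tcp_pos: [0.4927, -0.2493, 0.3479]
ee_rot: [-2.218, -2.224, -0.001]
wrist_force: [-0.6, 0.1, -1.1]
opening: 0.0383
grasp_force: 15.0
```

```bash
python3 -c "
from h import *
s=env.read_state();print(s['time'],s['tcp_pos'],s['opening'],s['wrist_force'],s['grasp_force']);print(shift((.492,-.251,.08)))
c=env.read_camera('side'); i=c['img'][110:310,290:450]
cv2.imwrite('pics/b.png',cv2.resize(i,None,fx=3,fy=3))"
```

```text
6.1 [ 0.49267869 -0.24925628  0.3479377 ] 0.03825464941573181 [-0.58460588  0.10585426 -1.08068449] 14.997999351471663
(array([-0.18, -0.07, 10.39]), array([ 0.   , -0.001,  0.002]))
```

View pics/b.png

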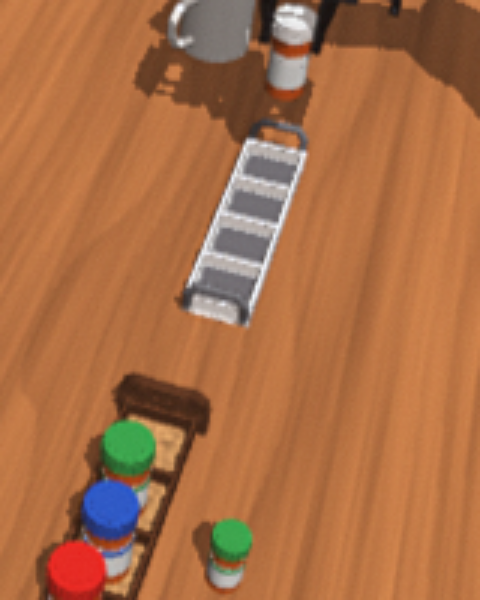

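White hangs upright above the travel rack. I'll lower and release it in the rightmost bay.

Call:
step_arm([
  [1, -0.1, 0, 2.5, 0, 0, 0],
  [1, -0.1, 0, 6, 0, 0, 0],
  [1, -0.1, 0, 9, 0, 0, 0],
  [1, -0.1, 0, 10, 0, 0, 0],
  [1, -0.1, 0, 10.4, 0, 0, 0],
  [1, -0.1, 0, 10.4, 0, 0, 0],
  [1, -0.1, 0, 10.4, 0, 0, 0],
])

```text
time: 7.02
tcp_pos: [0.4928, -0.252, 0.2448]
ee_rot: [2.22, 2.22, 0.001]
wrist_force: [-0.4, -0.0, -0.2]
opening: 0.0386
grasp_force: 15.0
```

Call:
step_arm([
  [0, 0, 0, 0, 0, 0, 0],
  [-0.2, 0, 0, 0, 0, 0, 0],
  [-0.4, 0, 0, 0, 0, 0, 0],
  [-0.4, 0, 0, -2, 0, 0, 0],
  [-0.4, 0, 0, -6, 0, 0, 0],
  [-0.4, 0, 0, -10.5, 0, 0, 0],
  [-0.4, 4, 0.3, -10.5, 0, 0, 0],
  [-0.4, 10, 0.7, -10.5, 0, 0, 0],
  [-0.4, 16, 1, -10.5, 0, 0, 0],
  [-0.4, 22, 1.5, -10.5, 0, 0, 0],
])

```text
time: 8.28
tcp_pos: [0.5072, -0.0302, 0.349]
ee_rot: [2.221, 2.22, 0.0]
wrist_force: [0.6, -0.5, 0.5]
opening: 0.0611
grasp_force: 0.0
```

```bash
python3 -c "
from h import *
s=env.read_state();print(s['time'],s['tcp_pos'],s['opening']);print(shift((.519,.1774,.08)))
c=env.read_camera('side'); o=caps(c); print([e for k in o for e in o[k] if .4<e[2][0]<.55])
i=c['img'][130:330,290:450]
cv2.imwrite('pics/c.png',cv2.resize(i,None,fx=3,fy=3))"
```

```text
8.275 [ 0.50715115 -0.03018174  0.34900647] 0.06108392137809663
(array([20.76,  1.17, 10.49]), array([ 0.001,  0.   , -0.001]))
[([314.8, 300.6], [20, 22, 339], [0.5224, 0.2948]), ([326.5, 279.2], [18, 19, 275], [0.5151, 0.2392]), ([332.3, 258.8], [18, 18, 251], [0.5185, 0.1852]), ([366.7, 289.5], [13, 14, 138], [0.4304, 0.2359]), ([372.8, 185.3], [39, 59, 431], [0.4857, -0.074]), ([360.8, 212.4], [16, 10, 98], [0.4923, 0.03]), ([329.1, 297.4], [9, 9, 45], [0.4977, 0.2786]), ([315.2, 319.0], [14, 8, 72], [0.5094, 0.3326])]
```

View pics/c.png

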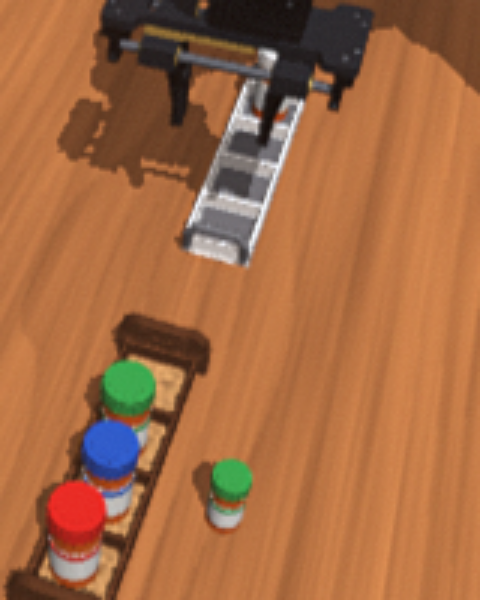

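White stands in the far bay. Next is green, which goes to bay 3.

Call:
step_arm([
  [-0.4, 6, 0.3, 0, 0, 0, 0],
  [-0.4, 12, 0.6, 0, 0, 0, 0],
  [-0.4, 17, 0.9, 0, 0, 0, 0],
  [-0.4, 20, 1.1, 0, 0, 0, 0],
  [-0.4, 20.9, 1.1, 0, 0, 0, 0],
  [-0.4, 20.9, 1.1, 1, 0, 0, 0],
  [-0.4, 20.9, 1.1, 5, 0, 0, 0],
  [-0.4, 20.9, 1.1, 8.5, 0, 0, 0],
  [-0.4, 20.9, 1.1, 10.5, 0, 0, 0],
  [-0.4, 20.9, 1.1, 10.5, 0, 0, 0],
])

```text
time: 9.57
tcp_pos: [0.5182, 0.1757, 0.2423]
ee_rot: [-2.222, -2.219, 0.005]
wrist_force: [0.3, 0.6, 0.8]
opening: 0.061
grasp_force: 0.0
```

Call:
step_arm([
  [-0.4, 0, 0, 0, 0, 0, 0],
  [0.2, 0, 0, 0, 0, 0, 0],
  [1, 0, 0, 0, 0, 0, 0],
  [1, 0, 0, 0, 0, 0, 0],
  [1, 0, 0, 0, 0, 0, 0],
  [1, 0, 0, 0, 0, 0, 0],
])

```text
time: 10.32
tcp_pos: [0.5186, 0.1772, 0.2441]
ee_rot: [2.221, 2.221, 0.001]
wrist_force: [0.7, -1.2, 3.3]
opening: 0.0387
grasp_force: 15.0
```

Call:
step_arm([
  [1, 0, 0, -1.5, 0, 0, 0],
  [1, 0, 0, -4.5, 0, 0, 0],
  [1, 0, 0, -8, 0, 0, 0],
  [1, 0, 0, -10, 0, 0, 0],
  [1, -2, 0, -10.5, 0, 0, 0],
  [1, -6, -0.4, -10.5, 0, 0, 0],
  [1, -11, -0.8, -10.5, 0, 0, 0],
  [1, -16, -1.2, -10.5, 0, 0, 0],
  [1, -21, -1.6, -10.5, 0, 0, 0],
  [1, -26, -1.8, -10.5, 0, 0, 0],
])

```text
time: 11.58
tcp_pos: [0.4998, -0.0843, 0.3495]
ee_rot: [2.221, 2.221, 0.0]
wrist_force: [0.9, 1.3, -0.6]
opening: 0.0385
grasp_force: 15.0
```

Call:
step_arm([
  [1, -4.5, -0.3, 0, 0, 0, 0],
  [1, -8, -0.6, 0, 0, 0, 0],
  [1, -10.4, -0.7, 0, 0, 0, 0],
  [1, -11.0, -0.7, 0, 0, 0, 0],
  [1, -11.0, -0.7, 0, 0, 0, 0],
  [1, -11.0, -0.7, 0, 0, 0, 0],
])

```text
time: 12.32
tcp_pos: [0.4936, -0.1914, 0.349]
ee_rot: [-2.219, -2.224, -0.001]
wrist_force: [0.6, 0.1, 0.4]
opening: 0.0382
grasp_force: 15.0
```

Call:
step_arm([
  [1, 0, 0, 2.5, 0, 0, 0],
  [1, 0, 0, 6, 0, 0, 0],
  [1, 0, 0, 9, 0, 0, 0],
  [1, 0, 0, 10, 0, 0, 0],
  [1, 0, 0, 10.4, 0, 0, 0],
  [1, 0, 0, 10.4, 0, 0, 0],
  [1, 0, 0, 10.4, 0, 0, 0],
])

```text
time: 13.2
tcp_pos: [0.4938, -0.1929, 0.2458]
ee_rot: [2.22, 2.22, 0.001]
wrist_force: [0.7, -0.9, -1.1]
opening: 0.0382
grasp_force: 15.0
```

Call:
step_arm([
  [1, 0, 0, 0.1, 0, 0, 0],
  [0, 0, 0, 0.1, 0, 0, 0],
  [-0.2, 0, 0, 0.1, 0, 0, 0],
  [-0.4, 0, 0, 0.1, 0, 0, 0],
  [-0.4, 0, 0, -2, 0, 0, 0],
  [-0.4, 0, 0, -6, 0, 0, 0],
  [-0.4, 0, 0, -10.4, 0, 0, 0],
  [-0.4, 4, 0.2, -10.4, 0, 0, 0],
  [-0.4, 10, 0.5, -10.4, 0, 0, 0],
  [-0.4, 16, 0.8, -10.4, 0, 0, 0],
])

```text
time: 14.45
tcp_pos: [0.5013, -0.0315, 0.3491]
ee_rot: [2.222, 2.219, 0.001]
wrist_force: [1.0, 0.8, 0.4]
opening: 0.0606
grasp_force: 0.0
```

Call:
step_arm([
  [-0.4, 6, 0.3, 0, 0, 0, 0],
  [-0.4, 12, 0.6, 0, 0, 0, 0],
  [-0.4, 18, 0.9, 0, 0, 0, 0],
  [-0.4, 23, 1.2, 0, 0, 0, 0],
  [-0.4, 26, 1.4, 0, 0, 0, 0],
  [-0.4, 26.6, 1.4, 0, 0, 0, 0],
  [-0.4, 26.6, 1.4, 0, 0, 0, 0],
])

```text
time: 15.32
tcp_pos: [0.5154, 0.2324, 0.3485]
ee_rot: [2.221, 2.221, -0.002]
wrist_force: [0.3, -0.0, 0.6]
opening: 0.0609
grasp_force: 0.0
```

```bash
python3 -c "
from h import *
s=env.read_state();print(s['time'],s['tcp_pos'],s['opening']);print(shift((.516,.2334,.08)))
c=env.read_camera('side'); 
i=c['img'][130:330,290:450];j=env.read_camera('top')['img'][200:280,190:430]
o=np.zeros((600,800,3),np.uint8);o[:,:320]=cv2.resize(i,None,fx=3,fy=3)[:,:320];o[:160,320:800]=cv2.resize(j,None,fx=2,fy=2)
cv2.imwrite('pics/d.png',o)"
```

```text
15.325 [0.51544047 0.23241922 0.34845137] 0.06088682317351848
(array([ 0.11,  0.06, 10.44]), array([-0.   ,  0.001, -0.   ]))
```

View pics/d.png

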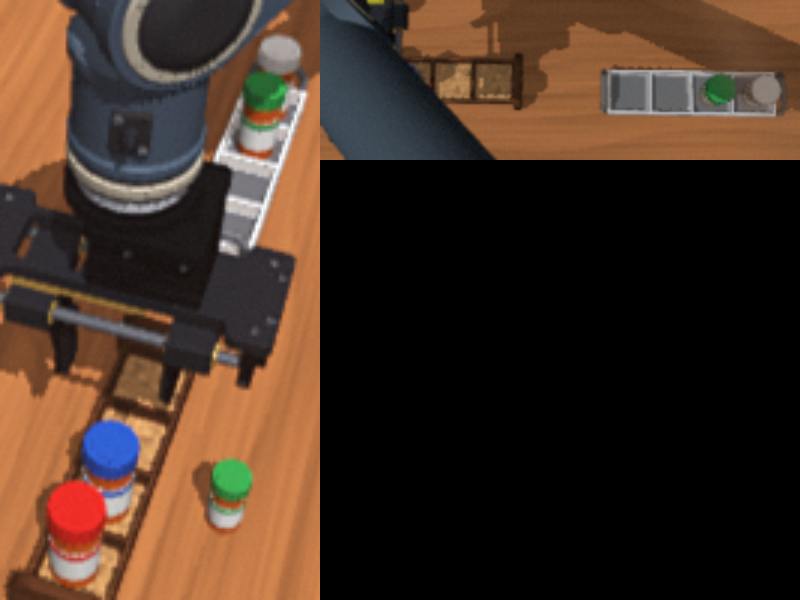

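Green and white stand in bays 3 and 4 at top-inset positions (718,90) and (765,90). The gripper is above blue.

Call:
step_arm([
  [-0.4, 0, 0, 3, 0, 0, 0],
  [-0.4, 0, 0, 7, 0, 0, 0],
  [-0.4, 0, 0, 9.5, 0, 0, 0],
  [-0.4, 0, 0, 10.5, 0, 0, 0],
  [-0.4, 0, 0, 10.5, 0, 0, 0],
  [0.2, 0, 0, 10.5, 0, 0, 0],
  [1, 0, 0, 10.5, 0, 0, 0],
  [1, 0, 0, 10.5, 0, 0, 0],
  [1, 0, 0, 10.5, 0, 0, 0],
  [1, 0, 0, 10.5, 0, 0, 0],
])

```text
time: 16.68
tcp_pos: [0.5156, 0.2333, 0.2443]
ee_rot: [2.221, 2.221, 0.001]
wrist_force: [-0.3, -0.5, 4.8]
opening: 0.0385
grasp_force: 15.0
```

Call:
step_arm([
  [1, 0, 0, -1.5, 0, 0, 0],
  [1, 0, 0, -4.5, 0, 0, 0],
  [1, 0, 0, -8, 0, 0, 0],
  [1, 0, 0, -10, 0, 0, 0],
  [1, -2, 0, -10.5, 0, 0, 0],
  [1, -6, -0.4, -10.5, 0, 0, 0],
  [1, -11, -0.7, -10.5, 0, 0, 0],
  [1, -16, -1.0, -10.5, 0, 0, 0],
  [1, -21, -1.3, -10.5, 0, 0, 0],
  [1, -26, -1.6, -10.5, 0, 0, 0],
])

```text
time: 17.92
tcp_pos: [0.4989, -0.0285, 0.3488]
ee_rot: [-2.221, -2.222, 0.0]
wrist_force: [1.4, 0.0, -0.6]
opening: 0.0383
grasp_force: 15.0
```

Call:
step_arm([
  [1, -4.5, -0.2, 0, 0, 0, 0],
  [1, -8, -0.4, 0, 0, 0, 0],
  [1, -10.2, -0.5, 0, 0, 0, 0],
  [1, -10.8, -0.5, 0, 0, 0, 0],
  [1, -10.8, -0.5, 0, 0, 0, 0],
  [1, -10.8, -0.5, 0, 0, 0, 0],
])

```text
time: 18.68
tcp_pos: [0.4945, -0.1335, 0.3488]
ee_rot: [-2.219, -2.224, -0.001]
wrist_force: [0.2, 0.7, -0.8]
opening: 0.038
grasp_force: 15.0
```

```bash
python3 -c "
from h import *
print(shift((.4947,-.135,.08)))"
```

```text
(array([-0.15,  0.02, 10.48]), array([ 0.   , -0.   ,  0.002]))
```

Call:
step_arm([
  [1, 0, 0, 2.5, 0, 0, 0],
  [1, 0, 0, 6, 0, 0, 0],
  [1, 0, 0, 9, 0, 0, 0],
  [1, 0, 0, 10, 0, 0, 0],
  [1, 0, 0, 10.5, 0, 0, 0],
  [1, 0, 0, 10.5, 0, 0, 0],
  [1, 0, 0, 10.5, 0, 0, 0],
])

```text
time: 19.55
tcp_pos: [0.4948, -0.1348, 0.2446]
ee_rot: [2.22, 2.22, 0.001]
wrist_force: [-0.1, 0.2, -0.0]
opening: 0.0382
grasp_force: 15.0
```

Call:
step_arm([
  [0, 0, 0, 0, 0, 0, 0],
  [-0.2, 0, 0, 0, 0, 0, 0],
  [-0.4, 0, 0, 0, 0, 0, 0],
  [-0.4, 0, 0, -2, 0, 0, 0],
  [-0.4, 0, 0, -6, 0, 0, 0],
  [-0.4, 0, 0, -10.5, 0, 0, 0],
  [-0.4, 4, 0.3, -10.5, 0, 0, 0],
  [-0.4, 10, 0.7, -10.5, 0, 0, 0],
  [-0.4, 16, 1.1, -10.5, 0, 0, 0],
  [-0.4, 22, 1.5, -10.5, 0, 0, 0],
])

```text
time: 20.8
tcp_pos: [0.5093, 0.0867, 0.349]
ee_rot: [2.222, 2.22, 0.0]
wrist_force: [0.9, -0.4, 0.4]
opening: 0.0607
grasp_force: 0.0
```

Call:
step_arm([
  [-0.4, 6, 0.4, 0, 0, 0, 0],
  [-0.4, 12, 0.8, 0, 0, 0, 0],
  [-0.4, 17, 1.2, 0, 0, 0, 0],
  [-0.4, 20, 1.4, 0, 0, 0, 0],
  [-0.4, 20.3, 1.4, 0, 0, 0, 0],
  [-0.4, 20.3, 1.4, 0, 0, 0, 0],
])

```text
time: 21.55
tcp_pos: [0.5235, 0.2872, 0.3484]
ee_rot: [2.222, 2.22, -0.002]
wrist_force: [-0.3, -0.7, 0.4]
opening: 0.0609
grasp_force: 0.0
```

```bash
python3 -c "
from h import *
s=env.read_state();print(s['time'],s['tcp_pos']);print(shift((.523,.2885,.08)))
c=env.read_camera('side'); 
i=c['img'][130:330,290:450];j=env.read_camera('top')['img'][200:280,190:430]
o=np.zeros((600,800,3),np.uint8);o[:,:320]=cv2.resize(i,None,fx=3,fy=3)[:,:320];o[:160,320:800]=cv2.resize(j,None,fx=2,fy=2)
cv2.imwrite('pics/e.png',o)"
```

```text
21.55 [0.52351272 0.2871745  0.34838023]
(array([ 0.15, -0.05, 10.44]), array([-0.   ,  0.001, -0.001]))
```

View pics/e.png

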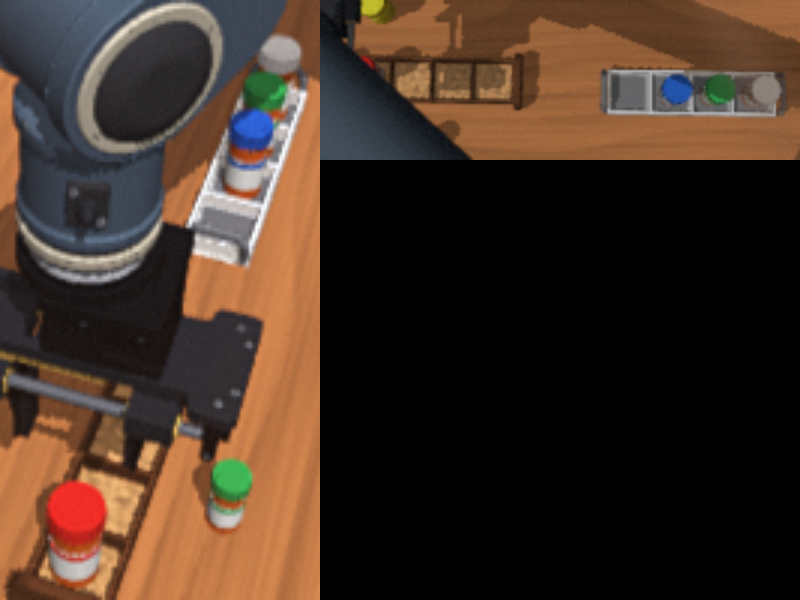

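Blue stands in bay 2, at (677,90) in the top inset. Now red: from (.5235,.288) to bay 1 (.496,-.077).

Call:
step_arm([
  [-0.4, 0, 0, 3, 0, 0, 0],
  [-0.4, 0, 0, 7, 0, 0, 0],
  [-0.4, 0, 0, 9.5, 0, 0, 0],
  [-0.4, 0, 0, 10.5, 0, 0, 0],
  [-0.4, 0, 0, 10.5, 0, 0, 0],
  [0.2, 0, 0, 10.5, 0, 0, 0],
  [1, 0, 0, 10.5, 0, 0, 0],
  [1, 0, 0, 10.5, 0, 0, 0],
  [1, 0, 0, 10.5, 0, 0, 0],
  [1, 0, 0, 10.5, 0, 0, 0],
])

```text
time: 22.9
tcp_pos: [0.5235, 0.2884, 0.2443]
ee_rot: [2.221, 2.221, 0.002]
wrist_force: [1.1, -0.1, 5.3]
opening: 0.0385
grasp_force: 15.0
```

Call:
step_arm([
  [1, 0, 0, -1.5, 0, 0, 0],
  [1, 0, 0, -4.5, 0, 0, 0],
  [1, 0, 0, -8, 0, 0, 0],
  [1, 0, 0, -10, 0, 0, 0],
  [1, -2, 0, -10.5, 0, 0, 0],
  [1, -6, -0.4, -10.5, 0, 0, 0],
  [1, -11, -0.8, -10.5, 0, 0, 0],
  [1, -16, -1.2, -10.5, 0, 0, 0],
  [1, -21, -1.6, -10.5, 0, 0, 0],
  [1, -26, -2.0, -10.5, 0, 0, 0],
])

```text
time: 24.15
tcp_pos: [0.5029, 0.0264, 0.3488]
ee_rot: [2.221, 2.221, -0.001]
wrist_force: [-0.4, 0.1, -0.4]
opening: 0.0381
grasp_force: 15.0
```

Call:
step_arm([
  [1, -4.5, -0.3, 0, 0, 0, 0],
  [1, -8, -0.6, 0, 0, 0, 0],
  [1, -10, -0.7, 0, 0, 0, 0],
  [1, -10.5, -0.7, 0, 0, 0, 0],
  [1, -10.5, -0.7, 0, 0, 0, 0],
  [1, -10.5, -0.7, 0, 0, 0, 0],
])

```text
time: 24.9
tcp_pos: [0.4965, -0.0756, 0.3488]
ee_rot: [-2.219, -2.224, -0.001]
wrist_force: [0.3, -0.3, -0.1]
opening: 0.0383
grasp_force: 15.0
```

```bash
python3 -c "
from h import *
print(shift((.496,-.077,.08)))"
```

```text
(array([-0.15, -0.05, 10.48]), array([ 0.   , -0.001,  0.002]))
```

After release, I'll lift and back off to +y so the cameras can see.

Call:
step_arm([
  [1, 0, 0, 2.5, 0, 0, 0],
  [1, 0, 0, 6, 0, 0, 0],
  [1, 0, 0, 9, 0, 0, 0],
  [1, 0, 0, 10, 0, 0, 0],
  [1, 0, 0, 10.5, 0, 0, 0],
  [1, 0, 0, 10.5, 0, 0, 0],
  [1, 0, 0, 10.5, 0, 0, 0],
])

```text
time: 25.78
tcp_pos: [0.4969, -0.0768, 0.2446]
ee_rot: [2.22, 2.22, 0.002]
wrist_force: [0.2, 0.0, -0.5]
opening: 0.0381
grasp_force: 15.0
```

Call:
step_arm([
  [0, 0, 0, 0, 0, 0, 0],
  [-0.2, 0, 0, 0, 0, 0, 0],
  [-0.4, 0, 0, 0, 0, 0, 0],
  [-0.4, 0, 0, -2, 0, 0, 0],
  [-0.4, 0, 0, -6, 0, 0, 0],
  [-0.4, 0, 0, -10.5, 0, 0, 0],
  [-0.4, 4, 0.3, -10.5, 0, 0, 0],
  [-0.4, 10, 0.7, -10.5, 0, 0, 0],
  [-0.4, 16, 1.1, -10.5, 0, 0, 0],
  [-0.4, 22, 1.5, -10.5, 0, 0, 0],
])

```text
time: 27.02
tcp_pos: [0.5114, 0.1447, 0.3489]
ee_rot: [2.222, 2.22, 0.0]
wrist_force: [0.3, -0.2, 1.4]
opening: 0.0608
grasp_force: 0.0
```

Call:
step_arm([
  [-0.4, 6, 0, 0, 0, 0, 0],
  [-0.4, 12, 0, 0, 0, 0, 0],
  [-0.4, 16, 0, 0, 0, 0, 0],
  [-0.4, 16, 0, 0, 0, 0, 0],
  [-0.4, 16, 0, 0, 0, 0, 0],
  [-0.4, 16, 0, 0, 0, 0, 0],
])

```text
time: 27.78
tcp_pos: [0.512, 0.3013, 0.3485]
ee_rot: [2.224, 2.218, -0.002]
wrist_force: [0.7, -0.2, -0.3]
opening: 0.0608
grasp_force: 0.0
```

```bash
python3 -c "
from h import *
c=env.read_camera('side'); d=env.read_camera('top'); o=caps(d)
for k in o: print(k,[e for e in o[k] if -.3<e[2][1]<0 and .45<e[2][0]<.55])
i=c['img'][100:300,290:450];j=d['img'][200:280,190:430]
o=np.zeros((600,800,3),np.uint8);o[:,:320]=cv2.resize(i,None,fx=3,fy=3)[:,:320];o[:160,320:800]=cv2.resize(j,None,fx=2,fy=2);o[170:470,320:800]=cv2.resize(d['img'],(480,300))
cv2.imwrite('pics/f.png',o)"
```

```text
red [([346.4, 243.7], [14, 14, 156], [0.4957, -0.0757])]
blue [([368.1, 244.3], [15, 14, 163], [0.4935, -0.1333])]
green [([388.0, 245.0], [12, 14, 107], [0.491, -0.1861])]
white [([376.0, 255.5], [84, 10, 158], [0.4637, -0.153])]
```

View pics/f.png

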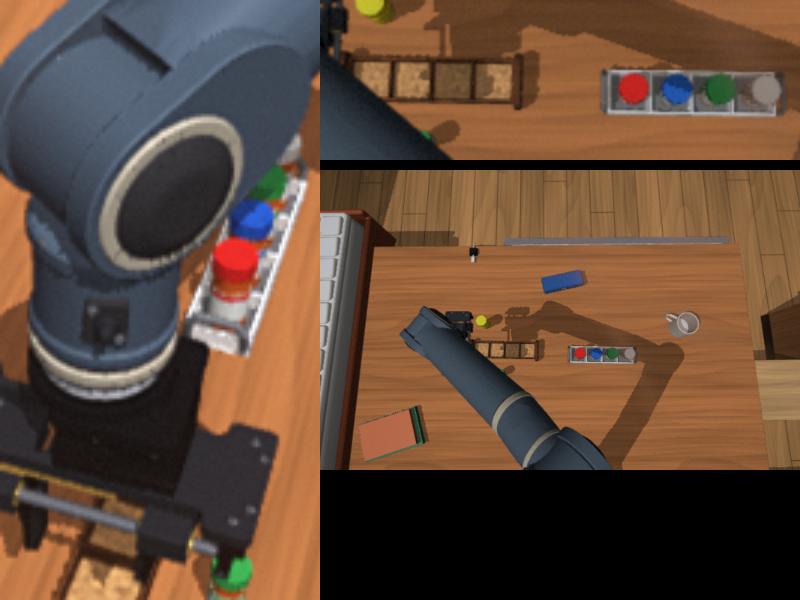

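All four bottles stand in bays 1–4 in the order red, blue, green, white, at insets (634,88) to (766,90). The caps I could measure are near the rack's mid-line, and the arm touches nothing.

```bash
python3 -c "
from h import *
print(env.close_job())"
```

```text
the job is handed in; nothing more can be done
None
```

All four bottles now stand upright in the white travel rack in their original order (red, blue, green, white from left to right), and the job is handed in, though the hand-in returned no verdict.

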